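# Register a drilling template on the jig's index pin

### The job

Pick up the blue drilling template by its black handle and lay it on the tip of the drilling jig's index pin, its hole side towards the metal fence and its edge along the fence. Still holding it and pressing only lightly, slide it along the fence until its hole finds the pin and it drops flat onto the board, then let go. Leave the other things on the bench where they are.

Things in the scene. Friction and masses are not known exactly. Their poses are not given: they have to be found in the camera images.
- template: loose blue drilling template, about 0.3 kg: plate 100 mm (x) by 160 mm (y) by 6 mm, one 16 mm through hole at x = +18, y = 0, four brass bushes near the corners (too small for the pin), a black bridge handle along its y at x = -18. Origin: centre of the plate's underside, z up. Lies flat on the bench at first
- template_grip (a point): middle of the handle's bar, 42 mm above the plate's underside, at x = -18; axes as the template's. The bar is 20 mm wide (x), 78 mm long (y), 18 mm high, its top 51 mm above the plate's underside, open below; pinch it across its 20 mm width
- template_hole (a point): centre of the template's 16 mm hole, on the plate's underside; 32 mm from the plate's +x long edge, the one that goes along the fence
- jig: drilling jig, fixed to the bench: plywood board 150 mm (x) by 220 mm (y) by 20 mm high; aluminium fence 20 mm thick, 14 mm above the board, along its +x edge, its inner face at x = +55. A bevelled steel index pin stands in a short dark slot parallel to the fence. Over 40 N between template and jig spoils them. Origin: centre of the board's underside, z up
- jig_seat (a point): middle of the pin's slot, on the board's top (jig x = +22.5, y = 0, z = 20 mm); axes as the jig's. The pin (12 mm thick, 9 mm high, top flat 8 mm wide) is clamped on this point's y line, 32.5 mm from the fence, anywhere up to 22 mm either way: not measured, to be seen or felt. A plate on its tip has its underside 9 mm above the board; home, 0
- jar_white: white screw-cap jar, 68 mm across, 99 mm high, a bystander; origin at the centre of its underside
- hammer: hammer with a wooden shaft, 238 mm long, lying at the back, a bystander; origin under its middle
- cup_mix: pale mixing cup, 70 mm across, 71 mm high, a bystander behind the vice; origin at the centre of its underside
- screwdriver: red screwdriver, about 176 mm long, lying at the left, a bystander; origin under its middle

How it is judged:
By the outcome, as a careful person would: the job done as asked, in the order asked, and still so for the second after the job is handed in, with the robot touching nothing.
It also fails if it takes over 64 s, if anything falls off the work surface, if the arm or the gripper's body presses on something with over 40 N, if the wrist force passes 120 N, or if a joint passes its speed limit or range.

### The arm

A 6-joint arm with a two-finger parallel gripper is mounted at the origin on a cart in front of the work surface, level with it; the furniture and walls round the work are solid. World frame = base frame: x ahead of the robot, y to its left, z up, the work surface at z = 0. Lengths are in m, angles in degrees, forces in N, time in s.
With the tool pointing down it reaches from about 0.4 to 0.825 m from the base axis. Payload 7 kg.
Tool frame: the origin (TCP) lies between the finger pads; the fingertips stand 19 mm ahead of it and the grasp point (between the pads) is the TCP (r.finger_overhang is the distance from the TCP to the fingertips, in m); z points along the fingers, y is the direction in which the jaws open and shut (so a half turn about z gives the same grasp; the last joint's range is limited). The gripper opens to 88 mm and grips with 3 to 60 N. Pads are 19 mm wide; open, the fingers measure 130 mm over their backs; the gripper's body (78 mm by 193 mm) begins 47 mm behind the grasp point.
Start: joints at [-53.394, 20.546, 0.682, 0, -70.136, -16.507], TCP at [0.232, -0.634, 0.246] pointing down, gripper open.
Joint ranges: [-176.03, 176.03], [-82.01, 121.73], [-58.28, 71.71], [-173.87, 95.51], [-174.79, -0.11], [-173.66, 173.66]. Speed limits (degrees/s): [136.94, 136.94, 172.46, 180, 180, 180].

### API

Orientations are given as [roll, pitch, yaw] about the fixed x, y, z axes, in that order (R = Rz(yaw) Ry(pitch) Rx(roll)).
In Python, from plant import r, optics gives the robot as it stands. The module is installed in compiled form; this text tells all that it offers.
- The arm moves only by the tool step_arm, never from a script. Its argument "increments" is a list of rows, each an object of numbers: "tx", "ty", "tz": the shift along the world's x, y, z in mm; "ax", "ay", "az": the turn, a rotation vector about the world's x, y, z in degrees; "claw": the gripper command: -1 is shut, 1 is fully open, values between are in proportion. In form: [{"tx": .., "ty": .., "tz": .., "ax": .., "ay": .., "az": .., "claw": ..}, ...]. A call has 1 to 12 rows; each row shifts and turns the commanded pose from where the row before left it; what a row does not reach is not made up. A row lasts 1/10 s, in which the tool goes at most 50 mm and 8.59 degrees, less where a joint would pass 70% of its speed; a pose out of reach is approached as far as the arm can. A call with a gripper value outside its range is refused whole. The fingers move at their own pace and stop on an object; "newtons" is the grip in N (left out, the last holds). Time passes only in rows, so rows that do not move let the fingers close. It gives the time, the measured TCP pose, the force and the opening at its end, in the units of the state.
- r.get_state(): the state, without advancing time (a new reading comes with each control period).
- optics.capture(name): name is "side" or "top"; returns a dict with "image" (384x512x3 uint8, blue, green, red), "depth" (384x512 float32, m along the optical axis (not along the pixel's ray), 0 where there is no reading), "fx", "fy", "cx", "cy" (pixels), "distortion" ([k1, k2, p1, p2, k3] as OpenCV has them; the pictures are not rectified), "R" (3x3) and "t" (3): a world point X has camera coordinates R X + t. Camera axes: x right, y down, z forward; pixel columns grow to the right and rows downward; lengths in m; the calibration is good to about 2 mm. A picture is of the moment at which its call begins.
- r.close_job(): hands the job in, once; it reports no verdict.
The state is a dict: "time_s": time; "joints": joint angles; "qd": joint speeds; "joint_torque": joint torques, N m; "tcp_pos": TCP position; "eef_rot": TCP orientation; "contact_force": force on the tool from outside, world axes, zero at the start; "moment": the same for the moment, N m; "gripper_width": finger opening in m.
Only numpy, scipy, OpenCV 4.12 (cv2) and the standard library are available. Lean on these libraries where they do the work, as an engineer would, in place of code of your own. Each camera call takes 0.05 s, during which the arm holds its last target. There are 200 camera calls.

## Working session

There is one attempt and no reset: what is moved stays moved. The work goes in short steps, Python scripts to look and compute and a tool call to move; the robot and the scene stay as the last step left them, time stands still between calls to the robot, and variables do not carry over. Pictures are saved under pics/ and viewed, about 8 in all and at most 12, crops included, and the job is handed in when it is done.

Besides the shell and the picture viewer there is one more tool, called after "Request:" as name(argument=value, ...) on one line, values as JSON. step_arm: Moves the arm, as the interface text tells. Its arguments: {"type":"object","properties":{"increments":{"type":"array","items":{"type":"object","properties":{"tx":{"type":"number"},"ty":{"type":"number"},"tz":{"type":"number"},"ax":{"type":"number"},"ay":{"type":"number"},"az":{"type":"number"},"claw":{"type":"number"}}}},"newtons":{"type":"number"}},"required":["increments"]}

```bash
mkdir -p pics; cat > h.py <<'E'
import numpy as np, cv2
from plant import r, optics
def cap(n):
    c=optics.capture(n); np.savez(f'{n}.npz',**{k:np.asarray(v) for k,v in c.items()}); return c
def load(n): return dict(np.load(f'{n}.npz'))
def K(c): return np.array([[c['fx'],0,c['cx']],[0,c['fy'],c['cy']],[0,0,1]],float)
def ray(c,uv):
    p=cv2.undistortPoints(np.array(uv,float).reshape(-1,1,2),K(c),np.array(c['distortion'],float)).reshape(-1,2)
    return np.c_[p,np.ones(len(p))]
def atz(c,uv,z):
    R,t=np.array(c['R']),np.array(c['t']); d=ray(c,uv)@R; o=-R.T@t
    return o+d*((z-o[2])/d[:,2])[:,None]
def bydepth(c,uv):
    R,t=np.array(c['R']),np.array(c['t']); uv=np.array(uv).astype(int)
    z=np.array([c['depth'][v,u] for u,v in uv]); return (ray(c,uv)*z[:,None]-t)@R
def proj(c,X):
    return cv2.projectPoints(np.array(X,float).reshape(-1,3),cv2.Rodrigues(np.array(c['R'],float))[0],np.array(c['t'],float),K(c),np.array(c['distortion'],float))[0].reshape(-1,2)
E
python3 - <<'E'
from h import *
for n in('top','side'):
    c=cap(n); cv2.imwrite(f'pics/{n}0.png',c['image']); print(n,-np.array(c['R']).T@c['t'],np.array(c['R']).round(2).tolist(),c['fx'])
print(r.get_state())
E
```

```text
top [0.21655363 0.10554242 1.70040826] [[-0.02, -1.0, 0.01], [-0.98, 0.02, -0.19], [0.19, -0.01, -0.98]] 429.24530558276405
side [-0.32358362  0.58704807  1.07611812] [[-0.5, -0.86, -0.02], [-0.61, 0.37, -0.7], [0.62, -0.34, -0.71]] 453.38725093879236
{'time_s': 0.1, 'joints': array([-5.33939115e+01,  2.05898310e+01,  6.38445617e-01, -1.68467483e-02,
       -7.01342901e+01, -1.65054860e+01]), 'qd': array([-0.08914585, -0.10850749,  0.17067691,  0.05013014,  0.09248065,
       -0.06411764]), 'joint_torque': array([-9.78635435e-04, -5.84160876e+01,  2.93750435e+01,  7.01539010e+00,
        1.01589609e-02, -5.81719632e-05]), 'tcp_pos': array([ 0.23179759, -0.63352461,  0.24468653]), 'eef_rot': array([ 1.79913355e+02, -9.15811160e-03, -1.59905127e+02]), 'contact_force': array([-0.43894203, -0.93954088,  1.42495134]), 'moment': array([ 0.01429154, -0.03379887, -0.00463187]), 'gripper_width': 0.08752731744083399}
```

View pics/top0.png

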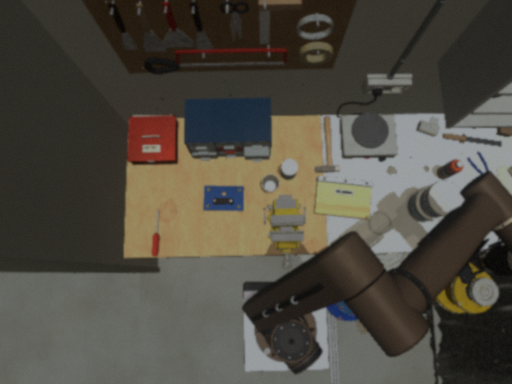

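View pics/side0.png

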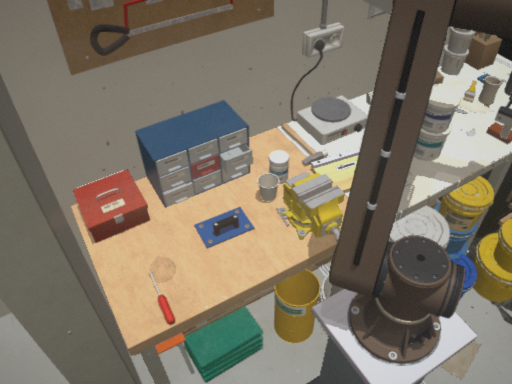

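The top picture shows the blue template at about (223,198), the vice at (287,225), the cup at (270,184), the jar at (289,168) and the hammer at (327,145). The side picture shows the template at (224,227). The arm hides the jig, so I'll measure the template now and clear the view later.

```bash
python3 - <<'E'
from h import *
for n,(a,b,x,y) in dict(top=(190,255,175,220),side=(185,265,195,255)).items():
    c=load(n); im=c['image'].astype(int); m=((im[...,0]>im[...,2]+30)).astype(np.uint8)
    w=np.zeros_like(m); w[x:y,a:b]=m[x:y,a:b]; w=cv2.morphologyEx(w,cv2.MORPH_CLOSE,np.ones((9,9)))
    cn=max(cv2.findContours(w,0,1)[0],key=cv2.contourArea)[:,0]
    P=atz(c,cn,0.006)[:,:2]*1000
    print(n,cv2.minAreaRect(P.astype(np.float32)))
    s=c['image'][x-5:y+5,a-5:b+5]; cv2.imwrite(f'pics/{n}1.png',cv2.resize(s,None,fx=7,fy=7,interpolation=2))
    # dark handle
    g=im.max(2); d=((g<60)).astype(np.uint8); v,u=np.nonzero(d[x:y,a:b]); uv=np.c_[u+a,v+x]
    Q=bydepth(c,uv); ok=(Q[:,2]>.045)&(Q[:,2]<.06); print(len(uv),ok.sum(),Q[ok].mean(0) if ok.any() else Q.mean(0))
    if ok.sum()>4: print(cv2.minAreaRect((atz(c,uv[ok],.051)[:,:2]*1000).astype(np.float32)))
a=cv2.imread('pics/top1.png');b=cv2.imread('pics/side1.png');h=max(a.shape[0],b.shape[0]);
o=np.zeros((h,a.shape[1]+b.shape[1],3),np.uint8);o[:a.shape[0],:a.shape[1]]=a;o[:b.shape[0],a.shape[1]:]=b
o=cv2.resize(o,None,fx=.75,fy=.75);print(o.shape);cv2.imwrite('pics/c1.png',o)
E
```

```text
top ((515.3153686523438, 231.3731689453125), (151.97218322753906, 93.50562286376953), 88.80760192871094)
73 63 [0.49391585 0.23277169 0.05065966]
((495.30950927734375, 228.36328125), (70.08433532714844, 19.73246955871582), 88.8079833984375)
side ((515.8272094726562, 232.78497314453125), (157.08078002929688, 98.59197235107422), 87.62017822265625)
6 1 [0.48646142 0.21314524 0.04763746]
(368, 866, 3)
```

View pics/c1.png

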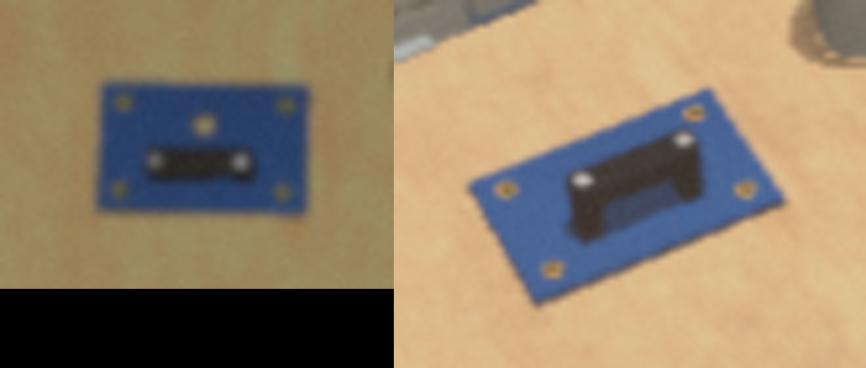

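Template pose: centre (515.5, 232), yaw about −1.8°. The hole is on the +x side and the handle towards the robot. The sizes agree with those given. Next I'll check obstacle heights along the swing.

```bash
python3 - <<'E'
from h import *
H={}
for n in('top','side'):
    c=load(n); v,u=np.nonzero(c['depth']>0); P=bydepth(c,np.c_[u,v])
    i=np.round(P[:,0]/.05).astype(int); j=np.round(P[:,1]/.05).astype(int)
    for a,b,z in zip(i,j,P[:,2]):
        if 6<=a<=18 and -18<=b<=10: H[a,b]=max(H.get((a,b),-1),z)
print('x\\y',*[f'{b*5:4d}' for b in range(10,-19,-1)])
for a in range(18,5,-1): print(a*5,' ',*[f"{H[a,b]*1000:4.0f}" if (a,b) in H else '   .' for b in range(10,-19,-1)])
E
```

```text
x\y   50   45   40   35   30   25   20   15   10    5    0   -5  -10  -15  -20  -25  -30  -35  -40  -45  -50  -55  -60  -65  -70  -75  -80  -85  -90
90    654  434  442  443  442  437  439  435  431  444  440  444  444  488  482  466  466  462  444  438  431  408  378  342  326    .    .    .    .
85    835  833  832  832  828  829  821  830  832  833  832  814  817  814  770  771  771  801  772  776  836  425  400  370  337    .    .    .    .
80     86  837  840  834  839  837  818  832  842  842  836  772  765    9   31  236  342  343  350   82  858   50  395   54   10    9   17    9   23
75    105   98   83  211  213  213  212  215  214  215   13   11   13   12   25   72   92   91   88   84  852   11   53   55   35   35   23   21   42
70     86   90   86  213  214  213  210  215  214  213   11   11   10   12   27   71   89   88   89   73  833  615  610  597  466    9   12   20   19
65     90   86   82   60  157   59  158  136  160  139  104  105    9   27   31   72   70   71   69   68  819  729  600  581  472   11   21   22   10
60     10   11   13   10   11    8    9   10   72  
[... 298 characters left out ...]
  129  131  129    9   33   31   31   33   28    9   10  245  249  247    .    4    6    5    6    6
45     21    8   10   11   14   13   13   11   43  162  163  163   49   30   30   33   30   27   10  655  655  642  248  236   12    8   10    7    6
40     22   10   14   10   11    8    8   12   34  166  167  166   36   12   13   19   24   24   11  667  662  655  245    8    6    6    6   31   32
35     37   10    9   11   10   11    8    8    9  167  165  167   10   14   10   11    9  697  706  695  674  657    8    5    8    7    9   30   33
30     29   14    9   10    9    8    8    9   12  130  161  816  820   12   10    5  739  738  726  703  675  649    9  447  338    9    7   28   29
```

The jig must be the yellow board at about x 0.42–0.58, y −0.15 to −0.35. I'll crop that area.

```bash
python3 - <<'E'
from h import *
a=load('top')['image'][168:225,305:385]; b=load('side')['image'][130:205,295:385]
a=cv2.resize(a,None,fx=5,fy=5,interpolation=2); b=cv2.resize(b,None,fx=4.4,fy=4.4,interpolation=2)
h=max(len(a),len(b)); o=np.zeros((h,a.shape[1]+b.shape[1],3),np.uint8); o[:len(a),:a.shape[1]]=a; o[:len(b),a.shape[1]:]=b
cv2.imwrite('pics/jig0.png',o); print(o.shape)
E
```

```text
(330, 796, 3)
```

View pics/jig0.png

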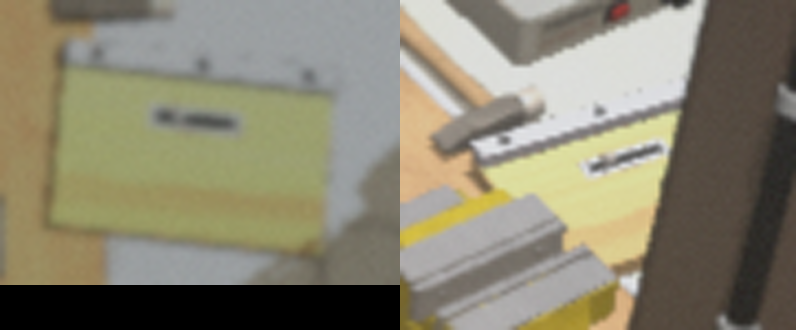

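Top crop: yellow board with its fence on the far (+x) side, the slot from about (337,190) to (352,193), and the pin apparently near the left (+y) end at about (340,191). The side crop agrees (pin about (341,166)).

```bash
python3 - <<'E'
from h import *
c=load('top'); im=c['image'].astype(int); m=((im[...,1]>im[...,0]+35)&(im[...,1]>im[...,2]-4)).astype(np.uint8)
w=np.zeros_like(m); w[175:222,310:375]=m[175:222,310:375]; w=cv2.morphologyEx(w,cv2.MORPH_CLOSE,np.ones((9,9)));w=cv2.morphologyEx(w,cv2.MORPH_OPEN,np.ones((5,5)))
cn=max(cv2.findContours(w,0,1)[0],key=cv2.contourArea)[:,0]
P=atz(c,cn,0.020)[:,:2]*1000
# left,right,near,far edge fits
R=cv2.minAreaRect(P.astype(np.float32)); print(R, cv2.boxPoints(R).round(1).tolist())
# fence top far & near edges corners by hand (crop/5+offset)
f=lambda p,z:(atz(c,[(305+x/5,168+y/5) for x,y in p],z)*1000).round(1).tolist()
print('board corners L-near,R-near',f([(48,226),(325,250)],.020))
print('fence top: nearL,nearR,farL,farR',f([(63,66),(333,92),(65,43),(335,72)],.034))
print('slot ends',f([(152,117),(240,124)],.020),'pin',f([(172,116)],.026))
s=load('side'); g=lambda p,z:(atz(s,[(295+(x-400)/4.4,130+y/4.4) for x,y in p],z)*1000).round(1).tolist()
print('side slot ends',g([(587,168),(664,148)],.020),'pin',g([(605,160)],.026))
E
```

```text
((494.06549072265625, -245.8744354248047), (213.21656799316406, 125.92054748535156), 82.3162612915039) [[417.3999938964844, -343.1000061035156], [542.2000122070312, -359.8999938964844], [570.7000122070312, -148.60000610351562], [445.8999938964844, -131.8000030517578]]
board corners L-near,R-near [[442.0, -130.7, 20.0], [417.8, -350.3, 20.0]]
fence top: nearL,nearR,farL,farR [[568.1, -146.7, 34.0], [542.5, -362.0, 34.0], [586.8, -149.2, 34.0], [558.7, -364.8, 34.0]]
slot ends [[527.9, -218.3, 20.0], [520.7, -288.8, 20.0]] pin [[527.2, -233.2, 26.0]]
side slot ends [[532.8, -217.8, 20.0], [519.7, -284.3, 20.0]] pin [[527.9, -230.9, 26.0]]
```

```bash
python3 - <<'E'
import numpy as np
N=23; a=np.radians(np.linspace(-69.9,25.05,N+1)); rr=np.linspace(675,549,N+1)
p=np.c_[rr*np.cos(a),rr*np.sin(a)].round(); p[0]=232,-634
for i,d in enumerate(np.diff(p,axis=0)): print('{"tx":%d,"ty":%d,"az":3},'%tuple(d),end='' if i!=7 and i!=15 else '\n')
print(p[-1], 68.1-3*N)
E
```

```text
{"tx":43,"ty":23,"az":3},{"tx":40,"ty":27,"az":3},{"tx":39,"ty":28,"az":3},{"tx":36,"ty":32,"az":3},{"tx":33,"ty":33,"az":3},{"tx":30,"ty":36,"az":3},{"tx":27,"ty":37,"az":3},{"tx":25,"ty":39,"az":3},
{"tx":21,"ty":41,"az":3},{"tx":18,"ty":41,"az":3},{"tx":15,"ty":42,"az":3},{"tx":12,"ty":43,"az":3},{"tx":9,"ty":43,"az":3},{"tx":5,"ty":44,"az":3},{"tx":2,"ty":43,"az":3},{"tx":-1,"ty":43,"az":3},
{"tx":-4,"ty":42,"az":3},{"tx":-7,"ty":41,"az":3},{"tx":-10,"ty":41,"az":3},{"tx":-13,"ty":39,"az":3},{"tx":-16,"ty":38,"az":3},{"tx":-18,"ty":36,"az":3},{"tx":-21,"ty":34,"az":3},[497. 232.] -0.9000000000000057
```

Request:
step_arm(increments=[{"tz": 40, "claw": 1}, {"tz": 40}, {"tz": 40}, {"tz": 40}])

```text
$.increments[0]: bad value
```

Request:
step_arm(increments=[{"tx": 0, "ty": 0, "tz": 40, "ax": 0, "ay": 0, "az": 0, "claw": 1}, {"tx": 0, "ty": 0, "tz": 40, "ax": 0, "ay": 0, "az": 0, "claw": 1}, {"tx": 0, "ty": 0, "tz": 40, "ax": 0, "ay": 0, "az": 0, "claw": 1}, {"tx": 0, "ty": 0, "tz": 40, "ax": 0, "ay": 0, "az": 0, "claw": 1}])

```text
time_s: 0.5
tcp_pos: [0.2317, -0.6335, 0.4068]
eef_rot: [180.0, -0.0, -159.9]
contact_force: [0.6, -1.3, -0.6]
gripper_width: 0.0874
```

All fields are required in every row. Swinging now.

Request:
step_arm(increments=[{"tx": 43, "ty": 23, "tz": 0, "ax": 0, "ay": 0, "az": 3, "claw": 1}, {"tx": 40, "ty": 27, "tz": 0, "ax": 0, "ay": 0, "az": 3, "claw": 1}, {"tx": 39, "ty": 28, "tz": 0, "ax": 0, "ay": 0, "az": 3, "claw": 1}, {"tx": 36, "ty": 32, "tz": 0, "ax": 0, "ay": 0, "az": 3, "claw": 1}, {"tx": 33, "ty": 33, "tz": 0, "ax": 0, "ay": 0, "az": 3, "claw": 1}, {"tx": 30, "ty": 36, "tz": 0, "ax": 0, "ay": 0, "az": 3, "claw": 1}, {"tx": 27, "ty": 37, "tz": 0, "ax": 0, "ay": 0, "az": 3, "claw": 1}, {"tx": 25, "ty": 39, "tz": 0, "ax": 0, "ay": 0, "az": 3, "claw": 1}, {"tx": 21, "ty": 41, "tz": 0, "ax": 0, "ay": 0, "az": 3, "claw": 1}, {"tx": 18, "ty": 41, "tz": 0, "ax": 0, "ay": 0, "az": 3, "claw": 1}, {"tx": 15, "ty": 42, "tz": 0, "ax": 0, "ay": 0, "az": 3, "claw": 1}, {"tx": 12, "ty": 43, "tz": 0, "ax": 0, "ay": 0, "az": 3, "claw": 1}])

```text
time_s: 1.7
tcp_pos: [0.5714, -0.2099, 0.4049]
eef_rot: [179.9, -0.0, -123.8]
contact_force: [0.3, -0.3, 0.8]
gripper_width: 0.0879
```

Request:
step_arm(increments=[{"tx": 9, "ty": 43, "tz": 0, "ax": 0, "ay": 0, "az": 3, "claw": 1}, {"tx": 5, "ty": 44, "tz": 0, "ax": 0, "ay": 0, "az": 3, "claw": 1}, {"tx": 2, "ty": 43, "tz": 0, "ax": 0, "ay": 0, "az": 3, "claw": 1}, {"tx": -1, "ty": 43, "tz": 0, "ax": 0, "ay": 0, "az": 3, "claw": 1}, {"tx": -4, "ty": 42, "tz": 0, "ax": 0, "ay": 0, "az": 3, "claw": 1}, {"tx": -7, "ty": 41, "tz": 0, "ax": 0, "ay": 0, "az": 3, "claw": 1}, {"tx": -10, "ty": 41, "tz": 0, "ax": 0, "ay": 0, "az": 3, "claw": 1}, {"tx": -13, "ty": 39, "tz": 0, "ax": 0, "ay": 0, "az": 3, "claw": 1}, {"tx": -16, "ty": 38, "tz": 0, "ax": 0, "ay": 0, "az": 3, "claw": 1}, {"tx": -18, "ty": 36, "tz": 0, "ax": 0, "ay": 0, "az": 3, "claw": 1}, {"tx": -21, "ty": 34, "tz": 0, "ax": 0, "ay": 0, "az": 2, "claw": 1}, {"tx": 0, "ty": 0, "tz": 0, "ax": 0, "ay": 0, "az": 0, "claw": 1}])

```text
time_s: 2.9
tcp_pos: [0.4949, 0.2353, 0.4052]
eef_rot: [180.0, 0.0, -91.6]
contact_force: [0.4, -0.7, -0.3]
gripper_width: 0.0878
```

```bash
python3 - <<'E'
from h import *
t=np.mean([cap('top')['image'].astype(float) for _ in range(5)],0).astype(np.uint8); s=np.mean([cap('side')['image'].astype(float) for _ in range(5)],0).astype(np.uint8)
cv2.imwrite('top_avg.png',t);cv2.imwrite('side_avg.png',s)
a=cv2.resize(t[170:225,308:383],None,fx=5.2,fy=5.2,interpolation=2); b=cv2.resize(s[125:215,310:410],None,fx=4,fy=4,interpolation=2)
h=max(len(a),len(b)); o=np.zeros((h,a.shape[1]+b.shape[1],3),np.uint8); o[:len(a),:a.shape[1]]=a; o[:len(b),a.shape[1]:]=b
cv2.imwrite('pics/jig1.png',o); print(o.shape)
E
```

```text
(360, 790, 3)
```

View pics/jig1.png

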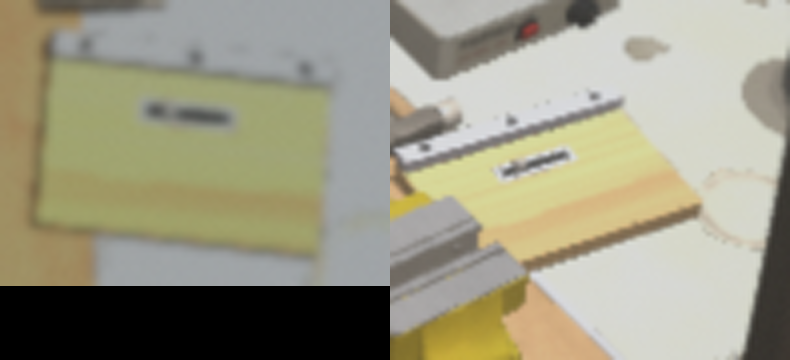

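Request:
step_arm(increments=[{"tx": 2.5, "ty": -3, "tz": -40, "ax": 0, "ay": 0, "az": 0, "claw": 1}, {"tx": 0, "ty": 0, "tz": -45, "ax": 0, "ay": 0, "az": 0, "claw": 1}, {"tx": 0, "ty": 0, "tz": -45, "ax": 0, "ay": 0, "az": 0, "claw": 1}, {"tx": 0, "ty": 0, "tz": -45, "ax": 0, "ay": 0, "az": 0, "claw": 1}, {"tx": 0, "ty": 0, "tz": -45, "ax": 0, "ay": 0, "az": 0, "claw": 1}, {"tx": 0, "ty": 0, "tz": -40, "ax": 0, "ay": 0, "az": 0, "claw": 1}, {"tx": 0, "ty": 0, "tz": -30, "ax": 0, "ay": 0, "az": 0, "claw": 1}, {"tx": 0, "ty": 0, "tz": 0, "ax": 0, "ay": 0, "az": 0, "claw": 1}])

```text
time_s: 4.2
tcp_pos: [0.4974, 0.227, 0.1116]
eef_rot: [179.7, -0.3, -92.0]
contact_force: [-0.7, -0.7, -0.1]
gripper_width: 0.0878
```

The jig is now clear in both views: in the top crop the slot label runs (142,110)–(236,118) with a bright pin spot at about (165,111), and in the side crop the pin is at about (515,163). I'll refine the seat and pin from these.

```bash
python3 - <<'E'
from h import *
from scipy.optimize import least_squares
T,S=load('top'),load('side')
tp=lambda p:(308+p[0]/5.2-.4,170+p[1]/5.2-.4); sp=lambda p:(310+(p[0]-390)/4-.4,125+p[1]/4-.4)
obs=[(T,tp(p),X) for p,X in [((50,62),(55,110,34)),((330,87),(55,-110,34)),((37,222),(-75,110,20)),((318,253),(-75,-110,20)),((189,114),(22.5,0,20))]]
obs+=[(S,sp(p),X) for p,X in [((622,105),(55,-110,34)),((700,203),(-75,-110,20)),((536,162.5),(22.5,0,20))]]
def W(q,X): a=np.radians(q[2]);X=np.array(X,float);return np.array([q[0]+X[0]*np.cos(a)-X[1]*np.sin(a),q[1]+X[0]*np.sin(a)+X[1]*np.cos(a),X[2]])/1000
def res(q,o=obs): return np.concatenate([proj(c,W(q,X))[0]-uv for c,uv,X in o])
for o in (obs,obs[:5]):
    q=least_squares(res,[494,-247,-7],args=(o,),loss='soft_l1').x; print(q.round(2),'seat',(W(q,(22.5,0,20))*1000).round(1)); print(res(q,o).reshape(-1,2).round(1).tolist())
q=least_squares(res,[494,-247,-7],loss='soft_l1').x
# slot-line intensity profile in both images vs jig y
for n,c in(('top',T),('side',S)):
    im=cv2.imread(n+'_avg.png').astype(np.float32)
    ys=np.arange(-36,37,3)
    for z,xx in((20,22.5),(29,22.5)):
        uv=np.array([proj(c,W(q,(xx,y,z)))[0] for y in ys],np.float32)
        print(n,z,list(zip(ys.tolist(),cv2.remap(im,uv[:,:1].copy(),uv[:,1:].copy(),1).mean(2).ravel().astype(int).tolist())))
print({k:r.get_state()[k] for k in('tcp_pos','eef_rot')})
E
```

```text
[ 504.07 -246.09   -7.33] seat [ 526.4 -249.    20. ]
[[-0.3, -1.4], [0.6, -0.4], [-1.0, 0.5], [0.1, 0.3], [-0.9, 0.1], [0.5, -1.8], [1.4, -0.4], [-0.3, 0.9]]
[ 503.49 -247.35   -7.06] seat [ 525.8 -250.1   20. ]
[[-0.1, -1.2], [0.8, -0.4], [-0.6, 0.8], [0.5, 0.3], [-0.6, 0.2]]
top 20 [(-36, 135), (-33, 119), (-30, 106), (-27, 97), (-24, 92), (-21, 90), (-18, 87), (-15, 83), (-12, 85), (-9, 87), (-6, 89), (-3, 92), (0, 95), (3, 103), (6, 113), (9, 121), (12, 123), (15, 113), (18, 101), (21, 92), (24, 93), (27, 109), (30, 127), (33, 143), (36, 149)]
top 29 [(-36, 141), (-33, 128), (-30, 112), (-27, 101), (-24, 96), (-21, 94), (-18, 95), (-15, 93), (-12, 93), (-9, 93), (-6, 93), (-3, 94), (0, 95), (3, 99), (6, 108), (9, 119), (12, 124), (15, 121), (18, 109), (21, 99), (24, 98), (27, 105), (30, 121), (33, 137), (36, 146)]
side 20 [(-36, 194), (-33, 160), (-30, 138), (-27, 123), (-24, 122), (-21, 131), (-18, 132), (-15, 123), (-12, 117), (-9, 137), (-6, 132), (-3, 125), (0, 122), (3, 132), (6, 137), (9, 135), (12, 131), (15, 140), (18, 134), (21, 130), (24, 129), (27, 129), (30, 157), (33, 189), (36, 206)]
side 29 [(-36, 198), (-33, 203), (-30, 198), (-27, 184), (-24, 180), (-21, 169), (-18, 163), (-15, 160), (-12, 179), (-9, 167), (-6, 154), (-3, 153), (0, 160), (3, 161), (6, 155), (9, 159), (12, 169), (15, 165), (18, 150), (21, 134), (24, 145), (27, 162), (30, 164), (33, 167), (36, 184)]
{'tcp_pos': array([0.49738822, 0.2269513 , 0.11155387]), 'eef_rot': array([179.65872906,  -0.29755529, -91.97898126])}
```

Request:
step_arm(increments=[{"tx": 0, "ty": 4, "tz": -30, "ax": 0, "ay": 0, "az": 0, "claw": 1}, {"tx": 0, "ty": 0, "tz": -25, "ax": 0, "ay": 0, "az": 0, "claw": 1}, {"tx": 0, "ty": 0, "tz": -15, "ax": 0, "ay": 0, "az": 0, "claw": 1}, {"tx": 0, "ty": 0, "tz": 0, "ax": 0, "ay": 0, "az": 0, "claw": 1}, {"tx": 0, "ty": 0, "tz": 0, "ax": 0, "ay": 0, "az": 0, "claw": 1}])

```text
time_s: 4.7
tcp_pos: [0.5005, 0.2337, 0.0471]
eef_rot: [-179.9, 0.0, -91.9]
contact_force: [0.6, -0.1, 1.0]
gripper_width: 0.0876
```

Request:
step_arm(increments=[{"tx": -2, "ty": 0, "tz": -4, "ax": 0, "ay": 0, "az": 0, "claw": 1}, {"tx": 0, "ty": 0, "tz": 0, "ax": 0, "ay": 0, "az": 0, "claw": -1}, {"tx": 0, "ty": 0, "tz": 0, "ax": 0, "ay": 0, "az": 0, "claw": -1}, {"tx": 0, "ty": 0, "tz": 0, "ax": 0, "ay": 0, "az": 0, "claw": -1}, {"tx": 0, "ty": 0, "tz": 0, "ax": 0, "ay": 0, "az": 0, "claw": -1}, {"tx": 0, "ty": 0, "tz": 0, "ax": 0, "ay": 0, "az": 0, "claw": -1}, {"tx": 0, "ty": 0, "tz": 0, "ax": 0, "ay": 0, "az": 0, "claw": -1}, {"tx": 0, "ty": 0, "tz": 0, "ax": 0, "ay": 0, "az": 0, "claw": -1}, {"tx": 0, "ty": 0, "tz": 0, "ax": 0, "ay": 0, "az": 0, "claw": -1}, {"tx": 0, "ty": 0, "tz": 0, "ax": 0, "ay": 0, "az": 0, "claw": -1}], newtons=40)

```text
time_s: 5.7
tcp_pos: [0.4974, 0.2331, 0.0415]
eef_rot: [180.0, -0.0, -91.9]
contact_force: [0.5, 0.7, -0.7]
gripper_width: 0.0212
```

Request:
step_arm(increments=[{"tx": 0, "ty": 0, "tz": 15, "ax": 0, "ay": 0, "az": 0, "claw": -1}, {"tx": 0, "ty": 0, "tz": 30, "ax": 0, "ay": 0, "az": 0, "claw": -1}, {"tx": 0, "ty": 0, "tz": 35, "ax": 0, "ay": 0, "az": 0, "claw": -1}, {"tx": 0, "ty": 0, "tz": 40, "ax": 0, "ay": 0, "az": 0, "claw": -1}, {"tx": 0, "ty": 0, "tz": 40, "ax": 0, "ay": 0, "az": 0, "claw": -1}, {"tx": 0, "ty": 0, "tz": 40, "ax": 0, "ay": 0, "az": 0, "claw": -1}, {"tx": 0, "ty": 0, "tz": 30, "ax": 0, "ay": 0, "az": 0, "claw": -1}, {"tx": 0, "ty": 0, "tz": 0, "ax": 0, "ay": 0, "az": 0, "claw": -1}, {"tx": 0, "ty": 0, "tz": 0, "ax": 0, "ay": 0, "az": 0, "claw": -1}])

```text
time_s: 6.6
tcp_pos: [0.4968, 0.233, 0.2711]
eef_rot: [180.0, 0.0, -91.9]
contact_force: [-1.4, -0.1, -5.2]
gripper_width: 0.0198
```

Request:
step_arm(increments=[{"tx": -1, "ty": -20, "tz": 0, "ax": 0, "ay": 0, "az": 0, "claw": -1}, {"tx": -1, "ty": -35, "tz": 0, "ax": 0, "ay": 0, "az": -0.5, "claw": -1}, {"tx": -1, "ty": -45, "tz": 0, "ax": 0, "ay": 0, "az": -0.5, "claw": -1}, {"tx": -1, "ty": -45, "tz": 0, "ax": 0, "ay": 0, "az": -0.5, "claw": -1}, {"tx": -1, "ty": -45, "tz": 0, "ax": 0, "ay": 0, "az": -0.5, "claw": -1}, {"tx": -1, "ty": -45, "tz": 0, "ax": 0, "ay": 0, "az": -0.5, "claw": -1}, {"tx": -1, "ty": -45, "tz": 0, "ax": 0, "ay": 0, "az": -0.5, "claw": -1}, {"tx": -1, "ty": -45, "tz": 0, "ax": 0, "ay": 0, "az": -0.5, "claw": -1}, {"tx": -1, "ty": -45, "tz": 0, "ax": 0, "ay": 0, "az": -0.5, "claw": -1}, {"tx": -1, "ty": -45, "tz": 0, "ax": 0, "ay": 0, "az": -0.5, "claw": -1}, {"tx": -1, "ty": -40, "tz": 0, "ax": 0, "ay": 0, "az": -0.5, "claw": -1}, {"tx": -1, "ty": -31, "tz": 0, "ax": 0, "ay": 0, "az": -0.3, "claw": -1}])

```text
time_s: 7.8
tcp_pos: [0.4835, -0.2551, 0.2693]
eef_rot: [179.8, 0.0, -97.3]
contact_force: [0.3, -0.2, -3.7]
gripper_width: 0.02
```

Request:
step_arm(increments=[{"tx": 0, "ty": 0, "tz": 0, "ax": 0, "ay": 0, "az": 0, "claw": -1}, {"tx": 0, "ty": 0, "tz": 0, "ax": 0, "ay": 0, "az": 0, "claw": -1}, {"tx": 0, "ty": 0, "tz": 0, "ax": 0, "ay": 0, "az": 0, "claw": -1}])

```text
time_s: 8.1
tcp_pos: [0.4847, -0.2524, 0.2703]
eef_rot: [179.9, 0.0, -97.2]
contact_force: [-0.0, 0.5, -3.6]
gripper_width: 0.0199
```

Request:
step_arm(increments=[{"tx": 0, "ty": 0, "tz": -35, "ax": 0, "ay": 0, "az": 0, "claw": -1}, {"tx": 0, "ty": 0, "tz": -40, "ax": 0, "ay": 0, "az": 0, "claw": -1}, {"tx": 0, "ty": 0, "tz": -40, "ax": 0, "ay": 0, "az": 0, "claw": -1}, {"tx": 0, "ty": 0, "tz": -35, "ax": 0, "ay": 0, "az": 0, "claw": -1}, {"tx": 0, "ty": 0, "tz": -25, "ax": 0, "ay": 0, "az": 0, "claw": -1}, {"tx": 0, "ty": 0, "tz": 0, "ax": 0, "ay": 0, "az": 0, "claw": -1}, {"tx": 0, "ty": 0, "tz": 0, "ax": 0, "ay": 0, "az": 0, "claw": -1}, {"tx": 0, "ty": 0, "tz": 0, "ax": 0, "ay": 0, "az": 0, "claw": -1}])

```text
time_s: 8.9
tcp_pos: [0.4868, -0.2527, 0.0984]
eef_rot: [-179.8, -0.0, -97.1]
contact_force: [0.5, -0.3, -3.5]
gripper_width: 0.0196
```

```bash
python3 - <<'E'
from h import *
T,S=cap('top'),cap('side')
a=cv2.resize(T['image'][170:225,308:383],None,fx=5.2,fy=5.2,interpolation=2); b=cv2.resize(S['image'][110:215,300:410],None,fx=3.7,fy=3.7,interpolation=2)
h=max(len(a),len(b)); o=np.zeros((h,a.shape[1]+b.shape[1],3),np.uint8); o[:len(a),:a.shape[1]]=a; o[:len(b),a.shape[1]:]=b
cv2.imwrite('pics/hov.png',o); print(o.shape); s=r.get_state(); print(s['tcp_pos'],s['eef_rot'],s['contact_force'],s['moment'])
E
```

```text
(388, 797, 3)
[ 0.4866031  -0.25288442  0.09833403] [-1.79821117e+02 -1.04937955e-02 -9.71687886e+01] [-0.16090738  0.60967881 -3.22239036] [0.04193274 0.07229589 0.02493308]
```

View pics/hov.png

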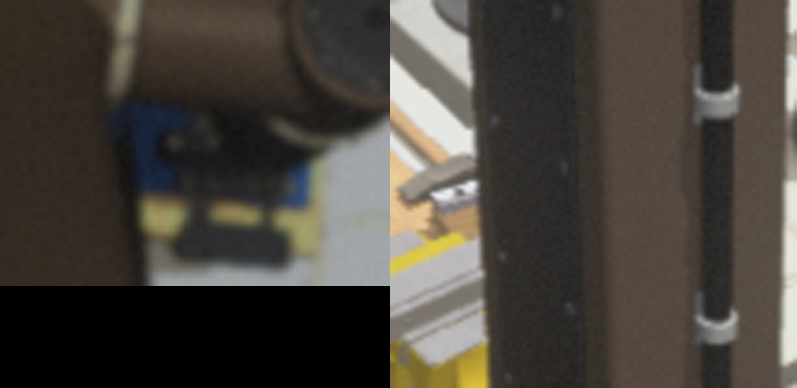

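The arm hides the jig in both views; only the plate's near edge shows in the top crop, at about (140–310,200), parallel to the board. From here I go by feel.

Request:
step_arm(increments=[{"tx": -2, "ty": 0, "tz": -8, "ax": 0, "ay": 0, "az": 0, "claw": -1}, {"tx": 0, "ty": 0, "tz": -8, "ax": 0, "ay": 0, "az": 0, "claw": -1}, {"tx": 0, "ty": 0, "tz": -4, "ax": 0, "ay": 0, "az": 0, "claw": -1}, {"tx": 0, "ty": 0, "tz": 0, "ax": 0, "ay": 0, "az": 0, "claw": -1}, {"tx": 0, "ty": 0, "tz": 0, "ax": 0, "ay": 0, "az": 0, "claw": -1}, {"tx": 0, "ty": 0, "tz": 0, "ax": 0, "ay": 0, "az": 0, "claw": -1}])

```text
time_s: 9.6
tcp_pos: [0.4836, -0.253, 0.0767]
eef_rot: [-180.0, -0.0, -97.2]
contact_force: [-0.3, 1.0, -3.7]
gripper_width: 0.0196
```

Request:
step_arm(increments=[{"tx": 0, "ty": 0, "tz": -1, "ax": 0, "ay": 0, "az": 0, "claw": -1}, {"tx": 0, "ty": 0, "tz": -1, "ax": 0, "ay": 0, "az": 0, "claw": -1}, {"tx": 0, "ty": 0, "tz": -1, "ax": 0, "ay": 0, "az": 0, "claw": -1}, {"tx": 0, "ty": 0, "tz": 0, "ax": 0, "ay": 0, "az": 0, "claw": -1}, {"tx": 0, "ty": 0, "tz": 0, "ax": 0, "ay": 0, "az": 0, "claw": -1}])

```text
time_s: 10.1
tcp_pos: [0.4834, -0.2529, 0.0736]
eef_rot: [180.0, -0.0, -97.2]
contact_force: [0.1, -0.6, -2.7]
gripper_width: 0.0195
```

Request:
step_arm(increments=[{"tx": 0, "ty": 0, "tz": -1, "ax": 0, "ay": 0, "az": 0, "claw": -1}, {"tx": 0, "ty": 0, "tz": -0.5, "ax": 0, "ay": 0, "az": 0, "claw": -1}, {"tx": 0, "ty": 0, "tz": 0, "ax": 0, "ay": 0, "az": 0, "claw": -1}, {"tx": 0, "ty": 0, "tz": 0, "ax": 0, "ay": 0, "az": 0, "claw": -1}])

```text
time_s: 10.5
tcp_pos: [0.4834, -0.2529, 0.072]
eef_rot: [180.0, 0.0, -97.2]
contact_force: [-0.2, -0.1, -3.5]
gripper_width: 0.0196
```

Request:
step_arm(increments=[{"tx": 0, "ty": 0, "tz": -0.5, "ax": 0, "ay": 0, "az": 0, "claw": -1}, {"tx": 0, "ty": 0, "tz": -0.5, "ax": 0, "ay": 0, "az": 0, "claw": -1}, {"tx": 0, "ty": 0, "tz": 0, "ax": 0, "ay": 0, "az": 0, "claw": -1}, {"tx": 0, "ty": 0, "tz": 0, "ax": 0, "ay": 0, "az": 0, "claw": -1}])

```text
time_s: 10.9
tcp_pos: [0.4835, -0.2529, 0.0711]
eef_rot: [180.0, -0.0, -97.2]
contact_force: [-0.3, -0.9, -3.9]
gripper_width: 0.02
```

Request:
step_arm(increments=[{"tx": 0, "ty": 0, "tz": -0.5, "ax": 0, "ay": 0, "az": 0, "claw": -1}, {"tx": 0, "ty": 0, "tz": -0.3, "ax": 0, "ay": 0, "az": 0, "claw": -1}, {"tx": 0, "ty": 0, "tz": 0, "ax": 0, "ay": 0, "az": 0, "claw": -1}, {"tx": 0, "ty": 0, "tz": 0, "ax": 0, "ay": 0, "az": 0, "claw": -1}])

```text
time_s: 11.3
tcp_pos: [0.4835, -0.253, 0.0704]
eef_rot: [-180.0, -0.0, -97.2]
contact_force: [-1.0, -0.6, -0.9]
gripper_width: 0.0195
```

Request:
step_arm(increments=[{"tx": 0, "ty": 0, "tz": -0.5, "ax": 0, "ay": 0, "az": 0, "claw": -1}, {"tx": 0, "ty": 0, "tz": 0, "ax": 0, "ay": 0, "az": 0, "claw": -1}, {"tx": 0, "ty": 0, "tz": 0, "ax": 0, "ay": 0, "az": 0, "claw": -1}])

```text
time_s: 11.6
tcp_pos: [0.4834, -0.253, 0.0701]
eef_rot: [-180.0, -0.0, -97.2]
contact_force: [-4.0, -0.9, 5.5]
gripper_width: 0.0197
```

Contact came at z = 0.0704, exactly the pin-tip height. I'll ease off a little and move towards the fence.

Request:
step_arm(increments=[{"tx": 0, "ty": 0, "tz": 0.3, "ax": 0, "ay": 0, "az": 0, "claw": -1}, {"tx": 1, "ty": -0.13, "tz": 0, "ax": 0, "ay": 0, "az": 0, "claw": -1}, {"tx": 1, "ty": -0.13, "tz": 0, "ax": 0, "ay": 0, "az": 0, "claw": -1}, {"tx": 1, "ty": -0.13, "tz": 0, "ax": 0, "ay": 0, "az": 0, "claw": -1}, {"tx": 0, "ty": 0, "tz": 0, "ax": 0, "ay": 0, "az": 0, "claw": -1}, {"tx": 0, "ty": 0, "tz": 0, "ax": 0, "ay": 0, "az": 0, "claw": -1}])

```text
time_s: 12.2
tcp_pos: [0.4851, -0.2533, 0.0701]
eef_rot: [179.9, -0.0, -97.2]
contact_force: [-6.8, 0.4, 9.2]
gripper_width: 0.0197
```

Request:
step_arm(increments=[{"tx": 0.5, "ty": -0.06, "tz": 0, "ax": 0, "ay": 0, "az": 0, "claw": -1}, {"tx": 0.5, "ty": -0.06, "tz": 0, "ax": 0, "ay": 0, "az": 0, "claw": -1}, {"tx": 0, "ty": 0, "tz": 0, "ax": 0, "ay": 0, "az": 0, "claw": -1}, {"tx": 0, "ty": 0, "tz": 0, "ax": 0, "ay": 0, "az": 0, "claw": -1}])

```text
time_s: 12.6
tcp_pos: [0.4859, -0.2534, 0.0701]
eef_rot: [179.8, -0.0, -97.2]
contact_force: [-8.4, 0.5, 10.1]
gripper_width: 0.0193
```

Request:
step_arm(increments=[{"tx": 0, "ty": 0, "tz": 0.5, "ax": 0, "ay": 0, "az": 0, "claw": -1}, {"tx": 0, "ty": 0, "tz": 0, "ax": 0, "ay": 0, "az": 0, "claw": -1}, {"tx": 0, "ty": 0, "tz": 0, "ax": 0, "ay": 0, "az": 0, "claw": -1}])

```text
time_s: 12.9
tcp_pos: [0.487, -0.2533, 0.0703]
eef_rot: [179.9, 0.0, -97.2]
contact_force: [-4.6, 0.4, 3.2]
gripper_width: 0.0194
```

Request:
step_arm(increments=[{"tx": 0.5, "ty": -0.06, "tz": 0.2, "ax": 0, "ay": 0, "az": 0, "claw": -1}, {"tx": 0.5, "ty": -0.06, "tz": 0, "ax": 0, "ay": 0, "az": 0, "claw": -1}, {"tx": 0, "ty": 0, "tz": 0, "ax": 0, "ay": 0, "az": 0, "claw": -1}, {"tx": 0, "ty": 0, "tz": 0, "ax": 0, "ay": 0, "az": 0, "claw": -1}])

```text
time_s: 13.3
tcp_pos: [0.4889, -0.2534, 0.0705]
eef_rot: [-180.0, 0.0, -97.2]
contact_force: [-0.9, 0.1, -3.2]
gripper_width: 0.0197
```

Request:
step_arm(increments=[{"tx": 0.5, "ty": -0.06, "tz": 0, "ax": 0, "ay": 0, "az": 0, "claw": -1}, {"tx": 0.5, "ty": -0.06, "tz": 0, "ax": 0, "ay": 0, "az": 0, "claw": -1}, {"tx": 0, "ty": 0, "tz": 0, "ax": 0, "ay": 0, "az": 0, "claw": -1}, {"tx": 0, "ty": 0, "tz": 0, "ax": 0, "ay": 0, "az": 0, "claw": -1}])

```text
time_s: 13.7
tcp_pos: [0.4895, -0.2536, 0.0707]
eef_rot: [-180.0, 0.0, -97.2]
contact_force: [0.5, 0.3, -4.1]
gripper_width: 0.0198
```

Request:
step_arm(increments=[{"tx": 0.5, "ty": -0.06, "tz": 0, "ax": 0, "ay": 0, "az": 0, "claw": -1}, {"tx": 0.5, "ty": -0.06, "tz": 0, "ax": 0, "ay": 0, "az": 0, "claw": -1}, {"tx": 0, "ty": 0, "tz": 0, "ax": 0, "ay": 0, "az": 0, "claw": -1}, {"tx": 0, "ty": 0, "tz": 0, "ax": 0, "ay": 0, "az": 0, "claw": -1}])

```text
time_s: 14.1
tcp_pos: [0.4902, -0.2537, 0.0707]
eef_rot: [180.0, 0.0, -97.2]
contact_force: [-1.0, 0.5, -3.7]
gripper_width: 0.0193
```

Request:
step_arm(increments=[{"tx": 0.5, "ty": -0.06, "tz": 0, "ax": 0, "ay": 0, "az": 0, "claw": -1}, {"tx": 0.3, "ty": -0.04, "tz": 0, "ax": 0, "ay": 0, "az": 0, "claw": -1}, {"tx": 0, "ty": 0, "tz": 0, "ax": 0, "ay": 0, "az": 0, "claw": -1}, {"tx": 0, "ty": 0, "tz": 0, "ax": 0, "ay": 0, "az": 0, "claw": -1}])

```text
time_s: 14.5
tcp_pos: [0.4904, -0.2537, 0.0706]
eef_rot: [179.9, 0.0, -97.2]
contact_force: [-5.1, 1.7, 0.9]
gripper_width: 0.0198
```

Fence felt at x ≈ 0.4903 (about 5 N) and pin tip still under the plate. Sliding along the fence now.

Request:
step_arm(increments=[{"tx": 0.1, "ty": 1, "tz": -0.1, "ax": 0, "ay": 0, "az": 0, "claw": -1}, {"tx": 0.1, "ty": 1, "tz": 0, "ax": 0, "ay": 0, "az": 0, "claw": -1}, {"tx": 0.1, "ty": 1, "tz": 0, "ax": 0, "ay": 0, "az": 0, "claw": -1}, {"tx": 0.1, "ty": 1, "tz": 0, "ax": 0, "ay": 0, "az": 0, "claw": -1}, {"tx": 0, "ty": 0, "tz": 0, "ax": 0, "ay": 0, "az": 0, "claw": -1}])

```text
time_s: 15.0
tcp_pos: [0.4911, -0.2503, 0.0707]
eef_rot: [180.0, -0.0, -97.2]
contact_force: [-5.1, -2.2, -1.4]
gripper_width: 0.0196
```

Request:
step_arm(increments=[{"tx": 0.12, "ty": 1, "tz": 0, "ax": 0, "ay": 0, "az": 0, "claw": -1}, {"tx": 0.13, "ty": 1, "tz": 0, "ax": 0, "ay": 0, "az": 0, "claw": -1}, {"tx": 0.12, "ty": 1, "tz": 0, "ax": 0, "ay": 0, "az": 0, "claw": -1}, {"tx": 0, "ty": 0, "tz": 0, "ax": 0, "ay": 0, "az": 0, "claw": -1}, {"tx": 0, "ty": 0, "tz": 0, "ax": 0, "ay": 0, "az": 0, "claw": -1}])

```text
time_s: 15.5
tcp_pos: [0.4915, -0.2473, 0.0707]
eef_rot: [180.0, -0.0, -97.2]
contact_force: [-5.6, -2.1, -0.7]
gripper_width: 0.0195
```

Request:
step_arm(increments=[{"tx": 0.12, "ty": 1, "tz": -0.1, "ax": 0, "ay": 0, "az": 0, "claw": -1}, {"tx": 0.12, "ty": 1, "tz": 0, "ax": 0, "ay": 0, "az": 0, "claw": -1}, {"tx": 0.12, "ty": 1, "tz": 0, "ax": 0, "ay": 0, "az": 0, "claw": -1}, {"tx": 0, "ty": 0, "tz": 0, "ax": 0, "ay": 0, "az": 0, "claw": -1}, {"tx": 0, "ty": 0, "tz": 0, "ax": 0, "ay": 0, "az": 0, "claw": -1}])

```text
time_s: 16.0
tcp_pos: [0.4919, -0.2444, 0.0707]
eef_rot: [180.0, -0.0, -97.2]
contact_force: [-5.1, -3.0, -0.3]
gripper_width: 0.0197
```

Request:
step_arm(increments=[{"tx": 0.12, "ty": 1, "tz": -0.1, "ax": 0, "ay": 0, "az": 0, "claw": -1}, {"tx": 0.12, "ty": 1, "tz": 0, "ax": 0, "ay": 0, "az": 0, "claw": -1}, {"tx": 0.12, "ty": 1, "tz": 0, "ax": 0, "ay": 0, "az": 0, "claw": -1}, {"tx": 0, "ty": 0, "tz": 0, "ax": 0, "ay": 0, "az": 0, "claw": -1}, {"tx": 0, "ty": 0, "tz": 0, "ax": 0, "ay": 0, "az": 0, "claw": -1}])

```text
time_s: 16.5
tcp_pos: [0.4923, -0.2415, 0.0706]
eef_rot: [180.0, -0.0, -97.2]
contact_force: [-5.3, -2.9, 0.2]
gripper_width: 0.0197
```

Request:
step_arm(increments=[{"tx": 0.12, "ty": 1, "tz": 0, "ax": 0, "ay": 0, "az": 0, "claw": -1}, {"tx": 0.12, "ty": 1, "tz": 0, "ax": 0, "ay": 0, "az": 0, "claw": -1}, {"tx": 0, "ty": 0, "tz": 0, "ax": 0, "ay": 0, "az": 0, "claw": -1}, {"tx": 0, "ty": 0, "tz": 0, "ax": 0, "ay": 0, "az": 0, "claw": -1}])

```text
time_s: 16.9
tcp_pos: [0.4926, -0.2394, 0.0706]
eef_rot: [180.0, -0.0, -97.2]
contact_force: [-4.3, -2.7, 0.2]
gripper_width: 0.0197
```

Request:
step_arm(increments=[{"tx": 0.12, "ty": 1, "tz": -0.1, "ax": 0, "ay": 0, "az": 0, "claw": -1}, {"tx": 0.12, "ty": 1, "tz": 0, "ax": 0, "ay": 0, "az": 0, "claw": -1}, {"tx": 0, "ty": 0, "tz": 0, "ax": 0, "ay": 0, "az": 0, "claw": -1}, {"tx": 0, "ty": 0, "tz": 0, "ax": 0, "ay": 0, "az": 0, "claw": -1}])

```text
time_s: 17.3
tcp_pos: [0.4928, -0.2375, 0.0706]
eef_rot: [180.0, -0.0, -97.2]
contact_force: [-4.5, -3.7, -0.1]
gripper_width: 0.0194
```

Request:
step_arm(increments=[{"tx": 0.12, "ty": 1, "tz": -0.1, "ax": 0, "ay": 0, "az": 0, "claw": -1}, {"tx": 0.12, "ty": 1, "tz": 0, "ax": 0, "ay": 0, "az": 0, "claw": -1}, {"tx": 0, "ty": 0, "tz": 0, "ax": 0, "ay": 0, "az": 0, "claw": -1}, {"tx": 0, "ty": 0, "tz": 0, "ax": 0, "ay": 0, "az": 0, "claw": -1}])

```text
time_s: 17.7
tcp_pos: [0.4931, -0.2354, 0.0704]
eef_rot: [180.0, -0.0, -97.2]
contact_force: [-3.5, -2.9, -0.2]
gripper_width: 0.0195
```

Request:
step_arm(increments=[{"tx": 0.12, "ty": 1, "tz": 0, "ax": 0, "ay": 0, "az": 0, "claw": -1}, {"tx": 0.12, "ty": 1, "tz": 0, "ax": 0, "ay": 0, "az": 0, "claw": -1}, {"tx": 0, "ty": 0, "tz": 0, "ax": 0, "ay": 0, "az": 0, "claw": -1}, {"tx": 0, "ty": 0, "tz": 0, "ax": 0, "ay": 0, "az": 0, "claw": -1}])

```text
time_s: 18.1
tcp_pos: [0.4935, -0.2328, 0.0701]
eef_rot: [180.0, 0.0, -97.2]
contact_force: [-3.6, -0.8, -3.7]
gripper_width: 0.0199
```

Vertical contact vanished between y = −0.235 and −0.233, so the tip is entering the hole. I'll centre a few mm more and feel down.

Request:
step_arm(increments=[{"tx": 0.12, "ty": 1, "tz": 0, "ax": 0, "ay": 0, "az": 0, "claw": -1}, {"tx": 0.12, "ty": 1, "tz": 0, "ax": 0, "ay": 0, "az": 0, "claw": -1}, {"tx": 0, "ty": 0, "tz": -0.5, "ax": 0, "ay": 0, "az": 0, "claw": -1}, {"tx": 0, "ty": 0, "tz": -0.5, "ax": 0, "ay": 0, "az": 0, "claw": -1}, {"tx": 0, "ty": 0, "tz": 0, "ax": 0, "ay": 0, "az": 0, "claw": -1}, {"tx": 0, "ty": 0, "tz": 0, "ax": 0, "ay": 0, "az": 0, "claw": -1}])

```text
time_s: 18.7
tcp_pos: [0.4937, -0.2307, 0.0692]
eef_rot: [180.0, 0.0, -97.2]
contact_force: [-4.4, 2.4, -1.9]
gripper_width: 0.0199
```

Request:
step_arm(increments=[{"tx": 0, "ty": 0, "tz": -0.5, "ax": 0, "ay": 0, "az": 0, "claw": -1}, {"tx": 0, "ty": 0, "tz": -0.5, "ax": 0, "ay": 0, "az": 0, "claw": -1}, {"tx": 0, "ty": 0, "tz": 0, "ax": 0, "ay": 0, "az": 0, "claw": -1}, {"tx": 0, "ty": 0, "tz": 0, "ax": 0, "ay": 0, "az": 0, "claw": -1}])

```text
time_s: 19.1
tcp_pos: [0.4937, -0.2308, 0.0682]
eef_rot: [180.0, 0.0, -97.2]
contact_force: [-4.7, 1.0, -2.3]
gripper_width: 0.0198
```

Request:
step_arm(increments=[{"tx": 0, "ty": 0, "tz": -0.6, "ax": 0, "ay": 0, "az": 0, "claw": -1}, {"tx": 0, "ty": 0, "tz": -0.6, "ax": 0, "ay": 0, "az": 0, "claw": -1}, {"tx": 0, "ty": 0, "tz": -0.6, "ax": 0, "ay": 0, "az": 0, "claw": -1}, {"tx": 0, "ty": 0, "tz": 0, "ax": 0, "ay": 0, "az": 0, "claw": -1}, {"tx": 0, "ty": 0, "tz": 0, "ax": 0, "ay": 0, "az": 0, "claw": -1}])

```text
time_s: 19.6
tcp_pos: [0.4938, -0.2309, 0.0664]
eef_rot: [180.0, 0.0, -97.2]
contact_force: [-5.0, 0.7, -1.6]
gripper_width: 0.0195
```

Request:
step_arm(increments=[{"tx": 0, "ty": 0, "tz": -0.6, "ax": 0, "ay": 0, "az": 0, "claw": -1}, {"tx": 0, "ty": 0, "tz": -0.6, "ax": 0, "ay": 0, "az": 0, "claw": -1}, {"tx": 0, "ty": 0, "tz": 0, "ax": 0, "ay": 0, "az": 0, "claw": -1}, {"tx": 0, "ty": 0, "tz": 0, "ax": 0, "ay": 0, "az": 0, "claw": -1}])

```text
time_s: 20.0
tcp_pos: [0.4938, -0.2309, 0.0652]
eef_rot: [180.0, 0.0, -97.2]
contact_force: [-5.6, 0.2, -2.7]
gripper_width: 0.0195
```

Request:
step_arm(increments=[{"tx": -0.1, "ty": 0, "tz": -0.6, "ax": 0, "ay": 0, "az": 0, "claw": -1}, {"tx": 0, "ty": 0, "tz": -0.6, "ax": 0, "ay": 0, "az": 0, "claw": -1}, {"tx": 0, "ty": 0, "tz": -0.6, "ax": 0, "ay": 0, "az": 0, "claw": -1}, {"tx": 0, "ty": 0, "tz": 0, "ax": 0, "ay": 0, "az": 0, "claw": -1}, {"tx": 0, "ty": 0, "tz": 0, "ax": 0, "ay": 0, "az": 0, "claw": -1}])

```text
time_s: 20.5
tcp_pos: [0.4937, -0.2309, 0.0634]
eef_rot: [180.0, -0.0, -97.2]
contact_force: [-4.6, 0.8, -2.0]
gripper_width: 0.0199
```

Request:
step_arm(increments=[{"tx": 0, "ty": 0, "tz": -0.6, "ax": 0, "ay": 0, "az": 0, "claw": -1}, {"tx": 0, "ty": 0, "tz": -0.5, "ax": 0, "ay": 0, "az": 0, "claw": -1}, {"tx": 0, "ty": 0, "tz": 0, "ax": 0, "ay": 0, "az": 0, "claw": -1}, {"tx": 0, "ty": 0, "tz": 0, "ax": 0, "ay": 0, "az": 0, "claw": -1}])

```text
time_s: 20.9
tcp_pos: [0.4937, -0.2308, 0.0623]
eef_rot: [180.0, -0.0, -97.2]
contact_force: [-5.4, 0.6, -2.0]
gripper_width: 0.0198
```

Home should be at z ≈ 0.0615.

Request:
step_arm(increments=[{"tx": 0, "ty": 0, "tz": -0.5, "ax": 0, "ay": 0, "az": 0, "claw": -1}, {"tx": 0, "ty": 0, "tz": -0.4, "ax": 0, "ay": 0, "az": 0, "claw": -1}, {"tx": 0, "ty": 0, "tz": 0, "ax": 0, "ay": 0, "az": 0, "claw": -1}, {"tx": 0, "ty": 0, "tz": 0, "ax": 0, "ay": 0, "az": 0, "claw": -1}])

```text
time_s: 21.3
tcp_pos: [0.4937, -0.2309, 0.0617]
eef_rot: [180.0, -0.0, -97.2]
contact_force: [-5.7, -0.7, 0.9]
gripper_width: 0.0193
```

Request:
step_arm(increments=[{"tx": 0, "ty": 0, "tz": -0.3, "ax": 0, "ay": 0, "az": 0, "claw": -1}, {"tx": 0, "ty": 0, "tz": 0, "ax": 0, "ay": 0, "az": 0, "claw": -1}, {"tx": 0, "ty": 0, "tz": 0, "ax": 0, "ay": 0, "az": 0, "claw": -1}])

```text
time_s: 21.6
tcp_pos: [0.4938, -0.2309, 0.0617]
eef_rot: [-180.0, -0.0, -97.2]
contact_force: [-6.8, 1.3, 3.1]
gripper_width: 0.0198
```

Seated flat at z = 0.0617, 9 mm below the tip level. Releasing and retreating.

Request:
step_arm(increments=[{"tx": -0.3, "ty": 0, "tz": 0.1, "ax": 0, "ay": 0, "az": 0, "claw": -1}, {"tx": 0, "ty": 0, "tz": 0, "ax": 0, "ay": 0, "az": 0, "claw": 0.1}, {"tx": 0, "ty": 0, "tz": 0, "ax": 0, "ay": 0, "az": 0, "claw": 0.1}, {"tx": 0, "ty": 0, "tz": 0, "ax": 0, "ay": 0, "az": 0, "claw": 0.1}, {"tx": 0, "ty": 0, "tz": 0, "ax": 0, "ay": 0, "az": 0, "claw": 0.1}, {"tx": 0, "ty": 0, "tz": 0, "ax": 0, "ay": 0, "az": 0, "claw": 0.1}, {"tx": 0, "ty": 0, "tz": 0, "ax": 0, "ay": 0, "az": 0, "claw": 0.1}])

```text
time_s: 22.3
tcp_pos: [0.4937, -0.2309, 0.0613]
eef_rot: [-180.0, -0.0, -97.2]
contact_force: [-0.2, -0.8, 1.1]
gripper_width: 0.048
```

Request:
step_arm(increments=[{"tx": 0, "ty": 0, "tz": 10, "ax": 0, "ay": 0, "az": 0, "claw": 0.1}, {"tx": 0, "ty": 0, "tz": 20, "ax": 0, "ay": 0, "az": 0, "claw": 0.1}, {"tx": 0, "ty": 0, "tz": 40, "ax": 0, "ay": 0, "az": 0, "claw": 0.1}, {"tx": 0, "ty": 0, "tz": 45, "ax": 0, "ay": 0, "az": 0, "claw": 0.1}, {"tx": 0, "ty": 0, "tz": 45, "ax": 0, "ay": 0, "az": 0, "claw": 0.1}, {"tx": 0, "ty": 0, "tz": 45, "ax": 0, "ay": 0, "az": 0, "claw": 0.1}, {"tx": 0, "ty": 0, "tz": 45, "ax": 0, "ay": 0, "az": 0, "claw": 0.1}, {"tx": 0, "ty": 45, "tz": 40, "ax": 0, "ay": 0, "az": 0, "claw": 0.1}, {"tx": 0, "ty": 45, "tz": 0, "ax": 0, "ay": 0, "az": 0, "claw": 0.1}, {"tx": 0, "ty": 45, "tz": 0, "ax": 0, "ay": 0, "az": 0, "claw": 0.1}, {"tx": 0, "ty": 45, "tz": 0, "ax": 0, "ay": 0, "az": 0, "claw": 0.1}, {"tx": 0, "ty": 45, "tz": 0, "ax": 0, "ay": 0, "az": 0, "claw": 0.1}])

```text
time_s: 23.5
tcp_pos: [0.4929, -0.012, 0.3457]
eef_rot: [-179.9, 0.0, -97.2]
contact_force: [1.1, 0.3, -0.2]
gripper_width: 0.0481
```

Request:
step_arm(increments=[{"tx": 0, "ty": 45, "tz": 0, "ax": 0, "ay": 0, "az": 0, "claw": 0.1}, {"tx": 0, "ty": 45, "tz": 0, "ax": 0, "ay": 0, "az": 0, "claw": 0.1}, {"tx": 0, "ty": 45, "tz": 0, "ax": 0, "ay": 0, "az": 0, "claw": 0.1}, {"tx": 0, "ty": 45, "tz": 0, "ax": 0, "ay": 0, "az": 0, "claw": 0.1}, {"tx": 0, "ty": 45, "tz": 0, "ax": 0, "ay": 0, "az": 0, "claw": 0.1}, {"tx": 0, "ty": 0, "tz": 0, "ax": 0, "ay": 0, "az": 0, "claw": 0.1}, {"tx": 0, "ty": 0, "tz": 0, "ax": 0, "ay": 0, "az": 0, "claw": 0.1}])

```text
time_s: 24.2
tcp_pos: [0.4931, 0.2123, 0.3447]
eef_rot: [180.0, -0.0, -97.1]
contact_force: [-0.6, -0.0, -0.0]
gripper_width: 0.0483
```

```bash
python3 - <<'E'
from h import *
T,S=cap('top'),cap('side')
a=cv2.resize(T['image'][170:225,308:383],None,fx=5.2,fy=5.2,interpolation=2); b=cv2.resize(S['image'][110:215,300:410],None,fx=3.7,fy=3.7,interpolation=2)
h=max(len(a),len(b)); o=np.zeros((h,a.shape[1]+b.shape[1],3),np.uint8); o[:len(a),:a.shape[1]]=a; o[:len(b),a.shape[1]:]=b
cv2.imwrite('pics/fin.png',o)
for n,c in(('top',T),('side',S)):
    im=c['image'].astype(int); m=(im[...,0]>im[...,2]+40).astype(np.uint8); x,y,u,w=(170,225,308,383) if n=='top' else (110,215,300,410)
    k=np.zeros_like(m);k[x:y,u:w]=m[x:y,u:w];k=cv2.morphologyEx(k,cv2.MORPH_CLOSE,np.ones((9,9)))
    cn=max(cv2.findContours(k,0,1)[0],key=cv2.contourArea)[:,0]; print(n,cv2.minAreaRect((atz(c,cn,.026)[:,:2]*1000).astype(np.float32)))
s=r.get_state(); print(s['time_s'],s['tcp_pos'],s['gripper_width'])
E
```

```text
top ((511.4349365234375, -234.47921752929688), (151.2890625, 93.72886657714844), 82.32745361328125)
side ((512.4805297851562, -233.31307983398438), (158.1179656982422, 100.37823486328125), 82.2877426147461)
24.3 [0.49335977 0.21089322 0.34493316] 0.048296998814103875
```

View pics/fin.png

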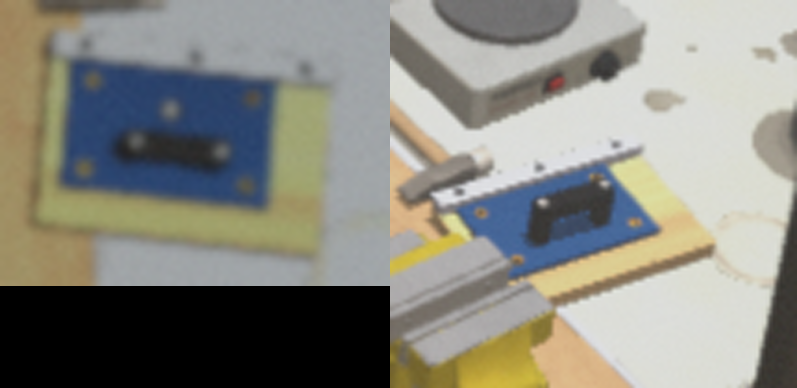

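The final picture shows the template flat on the board, with its edge along the fence and the bright pin in the hole at about (170,110). Handing in.

```bash
python3 -c "
from plant import r
print(r.close_job())"
```

```text
the job is handed in; nothing more can be done
None
```

The job is done and handed in at about 24 s of the 64 s allowed; no verdict was reported.

- **Picking up and laying down:** I gripped the template by its handle and carried it over the vice. I laid it on the pin tip, where contact came at the expected 9 mm above the board. I then brought its edge up to the fence at about 5 N.
- **Sliding home:** I slid it about 20 mm along the fence until the upward force on the plate vanished. It then went down 9 mm onto the board. I released it and moved the arm clear.
- **Forces:** The highest contact force I read was about 15 N, well under the 40 N limit. That was on the pin, while I was closing on the fence. Readings came only at the end of each move.
- **Last checks:** The tool stood 8.7 mm lower at home than on the tip. The final pictures show the template flat, its edge along the fence and the pin visible in the hole. Both cameras put the template's yaw at −7.7°. The jig's fitted yaw was −7.2°, so they agree within the measuring error.
- **Not confirmed by sight:** The arm hid the jig in both cameras just before contact, so the laying and sliding were done by touch. I did not measure the bystanders' positions afterwards, though no unexpected contact was felt. The vice and the part of the hammer in view look unmoved.

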